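# Pour the stone beads into the drawer and shut it

## Robot

A 6-joint arm with a two-finger parallel gripper is mounted at the origin on the work surface. World frame = base frame: x ahead of the robot, y to its left, z up, the work surface at z = 0. Lengths are in m, angles in rad, forces in N, time in s.
With the tool pointing down it reaches from about 0.3 to 0.95 m from the base axis. Payload 3.1 kg.
Tool frame: the origin (TCP) lies between the finger pads; the fingertips stand 19 mm ahead of it and the grasp point (between the pads) is the TCP; z points along the fingers, y is the direction in which the jaws open and shut (so a half turn about z gives the same grasp; the last joint's range is limited). The gripper opens to 85 mm and grips with 20 to 120 N. Pads are 22 mm wide; open, the fingers measure 114 mm over their backs; the gripper's body (76 mm by 85 mm) begins 54 mm behind the grasp point. The pads swing forward as they close: fully open they stand 13 mm farther back than shut.
Start: joints at [1.272, 0.308, 1.634, -0, 1.2, -0.07], TCP at [0.142, 0.609, 0.25] pointing down, gripper open.
Joint ranges: [-3.06, 3.06], [-0.79, 1.96], [0.05, 2.63], [-1.19, 4.34], [0.05, 2.64], [-2.94, 2.94]. Speed limits (rad/s): [2.79, 2.79, 3.14, 3.14, 3.14, 3.14].

## Interface

Orientations are given as a unit quaternion [w, x, y, z].
In Python, from bench import manip gives the robot as it stands.
- The arm moves only by the tool servo_tool, never from a script. Its argument "moves" is a list of rows, each a list of 6 numbers: the shift along the tool's x, y, z in cm, then the turn, a rotation vector about the tool's x, y, z in rad. In form: [[tx, ty, tz, rx, ry, rz], ...]. A call has 1 to 8 rows; each row is the pose to reach, as a shift and turn from the pose commanded when the call began, along the tool's axes at that moment; what a row does not reach only later rows make up. A row lasts 1/10 s, in which the tool goes at most 50 mm and 8.59 degrees, less where a joint would pass 70% of its speed; a pose out of reach is approached as far as the arm can. A call with a gripper value outside its range is refused whole. "grip" is the opening, from 0 (shut) to 1 (fully open), set as the call begins (left out, the last holds). The fingers move at their own pace and stop on an object; the grip force is fixed at half the most. Time passes only in rows, so rows that repeat a pose let the fingers close. It gives the time, the measured TCP pose, the force and the opening at its end, in the units of the state.
- manip.get_state(): the state, without advancing time (a new reading comes with each control period).
- manip.capture(name): name is "scene" or "top" or "wrist"; returns (picture, depth): 400x640x3 uint8, red, green, blue; 400x640 float32, m along the optical axis (not along the pixel's ray), 0 where there is no reading.
- manip.calibration(name): a dict with "fx", "fy", "cx", "cy" (pixels), "cam_to_world" (4x4, takes a point from camera to world coordinates). Camera axes: x right, y down, z forward; pixel columns grow to the right and rows downward; lengths in m; the calibration is good to about 2 mm. A picture is of the moment at which its call begins: read the wrist's pose just before it. calibration takes no time and is no camera call; for the wrist camera it gives the pose at the moment of the call.
- manip.hand_in(): hands the job in, once; it reports no verdict.
The state is a dict: "t": time; "joint_positions": joint angles; "dq": joint speeds; "joint_torque": joint torques, N m; "ee_pos": TCP position; "orientation": TCP orientation; "contact_force": force on the tool from outside, world axes, zero at the start; "ft_torque": the same for the moment, N m; "width": finger opening in m.
Only numpy, scipy, OpenCV 4.12 (cv2) and the standard library are available. Lean on these libraries where they do the work, as an engineer would, in place of code of your own. Each camera call takes 0.05 s, during which the arm holds its last target.

## Task

Pick up the spouted steel cup and pour all eight stone beads into the open drawer. Stand the empty cup upright back on the black velvet pad and push the drawer gently but fully shut, without slamming it. Leave the ring case, the mandrel and the jar where they are.

Things in the scene. Friction and masses are not known exactly. Their poses are not given: they have to be found in the camera images.
- cup: Loose open steel cup with a broad spout, 120 g, 70 high, walls 3, floor 4. Flat upright side walls, 60 apart outside (y = +-30): grasp across them, closing along its y. Foot x = -26 to +26; back wall (+x) upright; front wall (-x), the spout, slopes out from x = -26 at the foot to -60 at the rim. Origin: centre of the underside of the foot, z up. Starts upright on the pad, holding the beads.
- cup_lip (a point): Middle of the pouring lip: the upper edge of the sloping front wall, 60 mm in -x and 70 mm in z from the cup's origin; axes as the cup's.
- bead0_center (a point): Centre of bead 0: a loose round white stone bead, diameter 17 mm, 10 g, one of eight alike that start in the cup.
- bead1_center (a point): Centre of bead 1: a loose round white stone bead, diameter 17 mm, 10 g, as bead 0.
- bead2_center (a point): Centre of bead 2: a loose round white stone bead, diameter 17 mm, 10 g, as bead 0.
- bead3_center (a point): Centre of bead 3: a loose round white stone bead, diameter 17 mm, 10 g, as bead 0.
- bead4_center (a point): Centre of bead 4: a loose round white stone bead, diameter 17 mm, 10 g, as bead 0.
- bead5_center (a point): Centre of bead 5: a loose round white stone bead, diameter 17 mm, 10 g, as bead 0.
- bead6_center (a point): Centre of bead 6: a loose round white stone bead, diameter 17 mm, 10 g, as bead 0.
- bead7_center (a point): Centre of bead 7: a loose round white stone bead, diameter 17 mm, 10 g, as bead 0.
- unit: Fixed wooden drawer unit whose drawer stands open, 190 deep (x) by 190 wide (y) by 100 high. Origin: centre of its underside; its drawer slides out along its own -x, towards the robot. A look-alike stands next to it, left or right.
- drawer (a joint): How far the drawer is open, in m: 0 is fully shut, 0.155 the end of its travel; starts 0.12 to 0.15. It stays where it is left (about 2 N to move). The opening seen from above, between drawer front and unit, is this long.
- drawer_floor (a point): Centre of the drawer's inner floor surface, 19 over the table; moves with the drawer; axes as the unit's. Inside 155 long (x = +-77) by 150 wide (y = +-75), open above; side and back walls 51 high over the floor. The front panel, 14 thick, 186 wide, has its outer face at x = -91.5 and its upper edge 74 over the floor (93 over the table).
- drawer_pull (a point): Middle of the outer face of the brass pull, a block 60 wide, 20 high, standing 15 mm out of the middle of the drawer front, 55 mm over the table; moves with the drawer. A push here along the unit's +x shuts the drawer.
- pad: Fixed black velvet pad, 140 by 140, 6 thick, lying on the table left or right. Origin: centre of its underside.
- shut_unit: Fixed look-alike drawer unit, 190 by 190 by 100, its drawer shut and locked (front 14 mm thick on its -x side). Origin: centre of its underside. Not used.
- display: Fixed black display tray with gold rings, 140 by 150 by 24 (rings to 40). Origin: centre of its underside. Not used.
- ring_case: Loose closed blue case, 70 by 80 by 49, on top of the shut unit. Origin: centre of its underside. Leave alone.
- mandrel: Loose tapering steel ring mandrel standing on a foot of diameter 64, 150 high. Origin: centre of its underside. Leave alone.
- jar: Loose capped amber jar, diameter 60, 80 high. Origin: centre of its underside. Leave alone.
Things that resemble listed ones, but are neither listed nor needed, are in the scene too. Leave any green or turquoise look-alike of the cup alone.

How it is judged:
On the way, in this order (a step that is already met when the one before it is completed fails the run):
1. all eight beads lie in the drawer while it is still open (by more than 60 mm) (x of bead0_center in the frame of drawer_floor between -0.08 and 0.08 m and y of bead0_center in the frame of drawer_floor between -0.078 and 0.078 m and z of bead0_center in the frame of drawer_floor between 0 and 0.05 m and x of bead1_center in the frame of drawer_floor between -0.08 and 0.08 m and y of bead1_center in the frame of drawer_floor between -0.078 and 0.078 m and z of bead1_center in the frame of drawer_floor between 0 and 0.05 m and x of bead2_center in the frame of drawer_floor between -0.08 and 0.08 m and y of bead2_center in the frame of drawer_floor between -0.078 and 0.078 m and z of bead2_center in the frame of drawer_floor between 0 and 0.05 m and x of bead3_center in the frame of drawer_floor between -0.08 and 0.08 m and y of bead3_center in the frame of drawer_floor between -0.078 and 0.078 m and z of bead3_center in the frame of drawer_floor between 0 and 0.05 m and x of bead4_center in the frame of drawer_floor between -0.08 and 0.08 m and y of bead4_center in the frame of drawer_floor between -0.078 and 0.078 m and z of bead4_center in the frame of drawer_floor between 0 and 0.05 m and x of bead5_center in the frame of drawer_floor between -0.08 and 0.08 m and y of bead5_center in the frame of drawer_floor between -0.078 and 0.078 m and z of bead5_center in the frame of drawer_floor between 0 and 0.05 m and x of bead6_center in the frame of drawer_floor between -0.08 and 0.08 m and y of bead6_center in the frame of drawer_floor between -0.078 and 0.078 m and z of bead6_center in the frame of drawer_floor between 0 and 0.05 m and x of bead7_center in the frame of drawer_floor between -0.08 and 0.08 m and y of bead7_center in the frame of drawer_floor between -0.078 and 0.078 m and z of bead7_center in the frame of drawer_floor between 0 and 0.05 m and value of joint drawer above 0.06 m), for 0.2 s.
2. the drawer is fully shut, to within 6 mm (value of joint drawer below 0.006 m), for 0.2 s.
At the end, for the whole second after the job is handed in: All eight beads are inside the drawer (centres within its walls and less than 50 mm over its floor), the drawer is shut to within 6 mm, and the cup stands still and upright (within 0.1 rad) on the velvet pad, the centre of its foot over the pad (x of bead0_center in the frame of drawer_floor between -0.08 and 0.08 m and y of bead0_center in the frame of drawer_floor between -0.078 and 0.078 m and z of bead0_center in the frame of drawer_floor between 0 and 0.05 m and x of bead1_center in the frame of drawer_floor between -0.08 and 0.08 m and y of bead1_center in the frame of drawer_floor between -0.078 and 0.078 m and z of bead1_center in the frame of drawer_floor between 0 and 0.05 m and x of bead2_center in the frame of drawer_floor between -0.08 and 0.08 m and y of bead2_center in the frame of drawer_floor between -0.078 and 0.078 m and z of bead2_center in the frame of drawer_floor between 0 and 0.05 m and x of bead3_center in the frame of drawer_floor between -0.08 and 0.08 m and y of bead3_center in the frame of drawer_floor between -0.078 and 0.078 m and z of bead3_center in the frame of drawer_floor between 0 and 0.05 m and x of bead4_center in the frame of drawer_floor between -0.08 and 0.08 m and y of bead4_center in the frame of drawer_floor between -0.078 and 0.078 m and z of bead4_center in the frame of drawer_floor between 0 and 0.05 m and x of bead5_center in the frame of drawer_floor between -0.08 and 0.08 m and y of bead5_center in the frame of drawer_floor between -0.078 and 0.078 m and z of bead5_center in the frame of drawer_floor between 0 and 0.05 m and x of bead6_center in the frame of drawer_floor between -0.08 and 0.08 m and y of bead6_center in the frame of drawer_floor between -0.078 and 0.078 m and z of bead6_center in the frame of drawer_floor between 0 and 0.05 m and x of bead7_center in the frame of drawer_floor between -0.08 and 0.08 m and y of bead7_center in the frame of drawer_floor between -0.078 and 0.078 m and z of bead7_center in the frame of drawer_floor between 0 and 0.05 m and value of joint drawer below 0.006 m and x of cup in the frame of pad between -0.07 and 0.07 m and y of cup in the frame of pad between -0.07 and 0.07 m and z of cup in the frame of pad between 0 and 0.012 m and angle between cup's own z axis and vertical below 0.1 rad and linear speed of cup below 0.02 m/s); the robot touches nothing.
It fails at once if the drawer is slammed: moves inward faster than 0.5 m/s (velocity of joint drawer below -0.5 m/s).
It fails at once if the ring case is moved by more than 20 mm (distance of ring_case from where it was at the start of the episode above 0.02 m).
It fails at once if the mandrel is moved by more than 20 mm (distance of mandrel from where it was at the start of the episode above 0.02 m).
It fails at once if the jar is moved by more than 20 mm (distance of jar from where it was at the start of the episode above 0.02 m).
It also fails if it takes over 67 s, if anything falls off the work surface, if the arm or the gripper's body presses on something with over 40 N, if the wrist force passes 120 N, or if a joint passes its speed limit or range.

## Working session

There is one attempt and no reset: what is moved stays moved. The work goes in short steps, Python scripts to look and compute and a tool call to move; the robot and the scene stay as the last step left them, time stands still between calls to the robot, and variables do not carry over. Pictures are saved under pics/ and viewed, and the job is handed in when it is done.

Besides the shell and the picture viewer there is one more tool, called as name(argument=value, ...) on one line, values as JSON. servo_tool: Moves the arm, as the interface text tells. Its arguments: {"type":"object","properties":{"moves":{"type":"array","items":{"type":"array","items":{"type":"number"}}},"grip":{"type":"number"}},"required":["moves"]}

```bash
mkdir -p pics; ls; python3 - <<'E'
from bench import manip
import cv2,numpy as np
print(manip.get_state())
for n in("scene","top"):
    p,d=manip.capture(n); cv2.imwrite(f"pics/{n}0.png",p[:,:,::-1]); np.save(f"{n}0.npy",d); np.save(f"{n}0rgb.npy",p)
    print(manip.calibration(n))
E
```

```text
pics
{'t': 0.0, 'joint_positions': array([ 1.27227810e+00,  3.08980317e-01,  1.63518345e+00, -7.24348038e-06,
        1.19971962e+00, -6.96884026e-02]), 'dq': array([-0.00064542, -0.00013554,  0.0020584 , -0.00041913, -0.00027157,
       -0.00123405]), 'joint_torque': array([ 1.97133959e-04, -4.15273726e+01, -2.76653355e+01, -1.09092844e-05,
        1.05145850e-02,  1.28830067e-05]), 'ee_pos': array([0.14156525, 0.60795535, 0.24906389]), 'orientation': array([-2.06359891e-04,  1.14164063e-01,  9.93461250e-01, -1.12662834e-03]), 'contact_force': array([-0.31373555,  0.34322896, -0.17550526]), 'ft_torque': array([0.00655582, 0.04155771, 0.01964191]), 'width': 0.0855210019787196}
{'fx': 511.96308555666764, 'fy': 511.96308555666764, 'cx': 314.225029022489, 'cy': 193.96006926392997, 'cam_to_world': array([[ 0.64578631,  0.54120799, -0.53856657,  1.30898159],
       [ 0.76343683, -0.46800482,  0.44512437, -0.67270729],
       [-0.01114688, -0.69861678, -0.71540921,  1.10371509],
       [ 0.        ,  0.        ,  0.        ,  1.        ]])}
{'fx': 466.4571101307386, 'fy': 466.4571101307386, 'cx': 309.3073627472826, 'cy': 203.4786762587459, 'cam_to_world': array([[ 7.04293386e-04, -9.93495277e-01,  1.13871151e-01,
         4.21988239e-01],
       [-9.99995297e-01, -1.03960707e-03, -2.88531935e-03,
        -3.17913711e-02],
       [ 2.98493240e-03, -1.13868583e-01, -9.93491337e-01,
         1.32871535e+00],
       [ 0.00000000e+00,  0.00000000e+00,  0.00000000e+00,
         1.00000000e+00]])}
```

View pics/scene0.png

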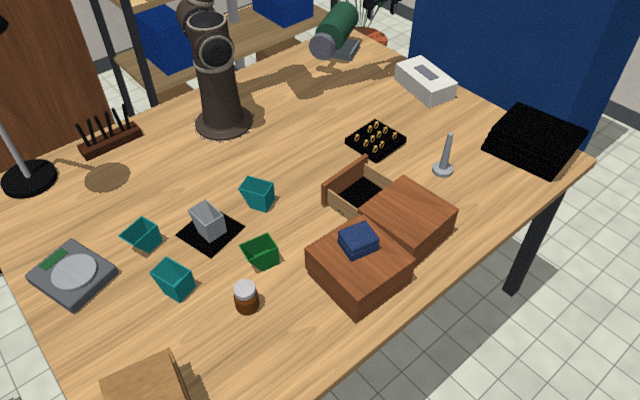

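View pics/top0.png

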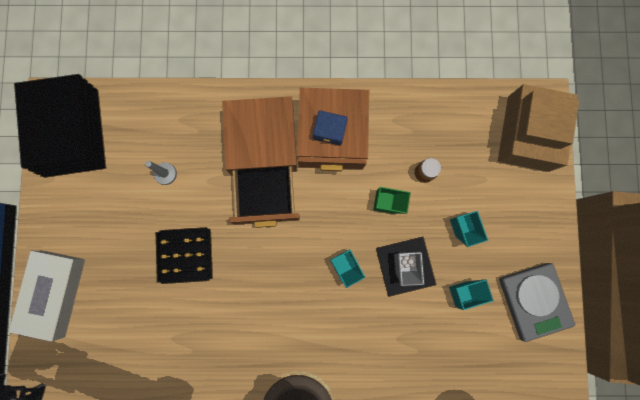

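```bash
python3 - <<'E'
import cv2
a=cv2.imread("pics/top0.png"); b=cv2.imread("pics/scene0.png")
cv2.imwrite("pics/z1.png",cv2.resize(a[230:305,320:440],None,fx=6,fy=6,interpolation=cv2.INTER_CUBIC))
cv2.imwrite("pics/z2.png",cv2.resize(b[180:270,160:290],None,fx=6,fy=6,interpolation=cv2.INTER_CUBIC))
cv2.imwrite("pics/z3.png",cv2.resize(a[85:235,215:375],None,fx=5,fy=4,interpolation=cv2.INTER_CUBIC))
E
```

```text
(no output)
```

View pics/z1.png

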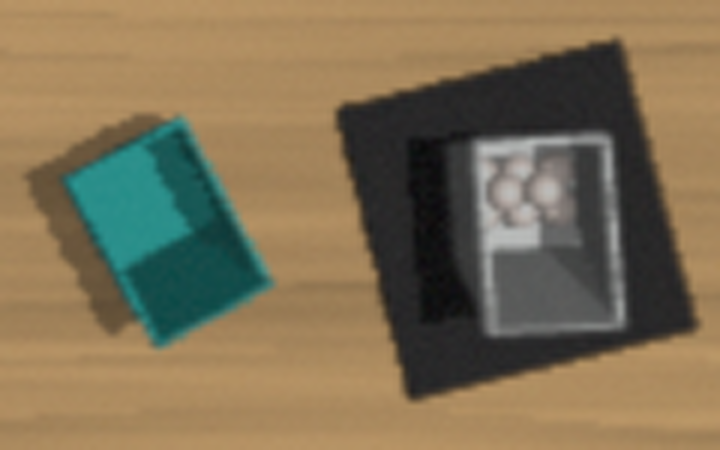

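View pics/z2.png

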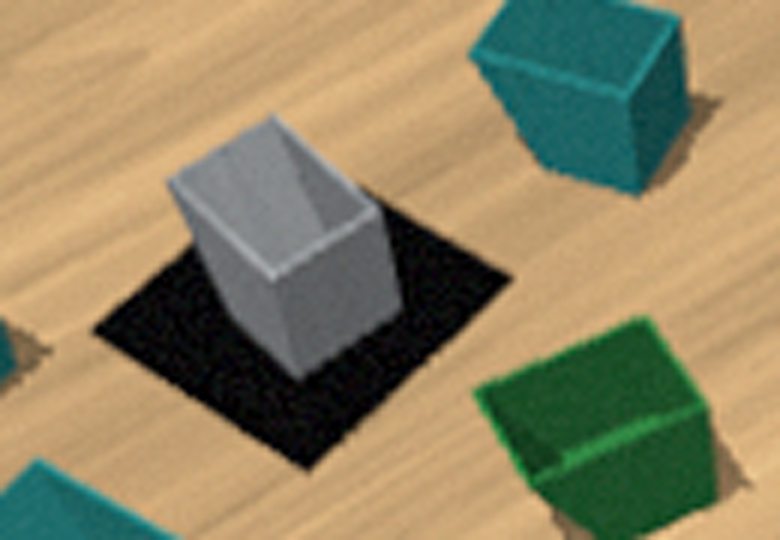

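View pics/z3.png

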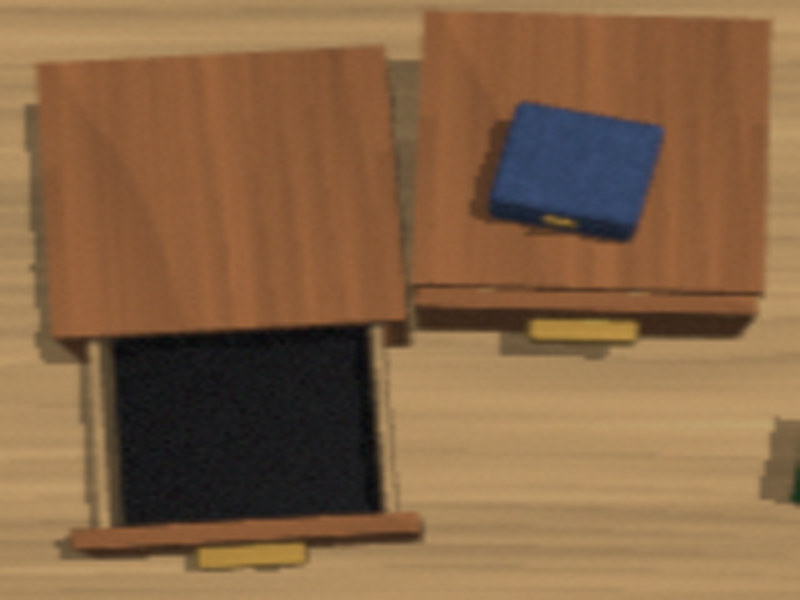

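```bash
cat > h.py <<'E'
from bench import manip
import numpy as np, cv2
def ray(n,u,v,z):
    c=manip.calibration(n); T=np.array(c['cam_to_world'])
    d=T[:3,:3]@np.array([(u-c['cx'])/c['fx'],(v-c['cy'])/c['fy'],1]); o=T[:3,3]
    return o+d*(z-o[2])/d[2]
def dep(n,D):
    c=manip.calibration(n); T=np.array(c['cam_to_world'])
    v,u=np.mgrid[0:400,0:640]; P=np.stack([(u-c['cx'])/c['fx']*D,(v-c['cy'])/c['fy']*D,D],-1)
    return P@T[:3,:3].T+T[:3,3]
E
python3 - <<'E'
from h import *
np.set_printoptions(precision=4,suppress=True)
def Z1(x,y): return 320+(x+.5)/6-.5,230+(y+.5)/6-.5
def Z3(x,y): return 215+(x+.5)/5-.5,85+(y+.5)/4-.5
def show(name,pts,z,f):
    P=np.array([ray("top",*f(*p),z) for p in pts])[:,:2]
    print(name,P.tolist() and P,"edges",np.linalg.norm(np.roll(P,-1,0)-P,axis=1),"c",P.mean(0))
    for i in range(4):
        e=P[(i+1)%4]-P[i]; print(np.degrees(np.arctan2(e[1],e[0])))
show("cup",[(472,138),(610,133),(627,327),(485,335)],.076,Z1)
show("pad",[(338,108),(620,40),(697,325),(410,398)],.006,Z1)
show("unit",[(38,64),(383,46),(406,320),(54,340)],.1,Z3)
show("dfront",[(68,533),(420,513),(420,530),(70,548)],.093,Z3)
show("shutunit",[(425,10),(770,18),(765,295),(413,285)],.1,Z3)
D=np.load("top0.npy"); P=dep("top",D)
for u,v in [(265,190),(260,130),(335,120),(165,170),(428,168),(330,128),(185,255),(408,262),(406,285)]: print(u,v,P[v,u])
E
```

```text
cup [[ 0.4337 -0.2732]
 [ 0.436  -0.3348]
 [ 0.3507 -0.34  ]
 [ 0.3472 -0.2771]] edges [0.0616 0.0855 0.063  0.0867] c [ 0.3919 -0.3063]
-87.89713641924673
-176.47986860528073
93.2060575728437
2.597768740045023
pad [[ 0.4484 -0.2239]
 [ 0.4805 -0.3576]
 [ 0.3476 -0.39  ]
 [ 0.314  -0.2553]] edges [0.1375 0.1367 0.1388 0.138 ] c [ 0.3976 -0.3067]
-76.51083013951103
-166.29981671238158
104.01022603671892
13.165881180765012
unit [[0.844  0.2016]
 [0.857  0.0142]
 [0.6675 0.0009]
 [0.6536 0.1889]] edges [0.1879 0.19   0.1886 0.1908] c [0.7555 0.1014]
-86.04056819630325
-175.99116740847415
94.20393560452312
3.8244785429673174
dfront [[ 0.5249  0.18  ]
 [ 0.5384 -0.0069]
 [ 0.5271 -0.007 ]
 [ 0.5149  0.1787]] edges [0.1874 0.0113 0.1861 0.0101] c [0.5263 0.0862]
-85.86298905902038
-179.80989545577725
93.7456138697636
7.226635266288812
shutunit [[ 0.8824 -0.0086]
 [ 0.8771 -0.197 ]
 [ 0.6847 -0.1916]
 [ 0.6913 -0.0028]] edges [0.1884 0.1924 0.1889 0.1912] c [ 0.7839 -0.1   ]
-91.61588851708694
178.4119865488165
88.00655903694535
-1.7534384403188132
265 190 [0.6109 0.0903 0.0159]
260 130 [0.7629 0.0981 0.098 ]
335 120 [ 0.7751 -0.1017  0.151 ]
165 170 [0.6629 0.3675 0.0443]
428 168 [ 0.6624 -0.3579  0.0811]
330 128 [ 0.7545 -0.0888  0.1486]
185 255 [0.4271 0.3062 0.0371]
408 262 [ 0.4084 -0.3072  0.036 ]
406 285 [ 0.3484 -0.2914  0.0786]
```

```bash
cat >> h.py <<'E'
from scipy.spatial.transform import Rotation as Ro
np.set_printoptions(precision=4,suppress=True)
def cur():
    s=manip.get_state(); q=s['orientation']; return s,np.array(s['ee_pos']),Ro.from_quat([q[1],q[2],q[3],q[0]])
def Rt(yaw,tilt=0):
    # tool y at world azimuth yaw(deg), tool down, then tilt deg about tool y
    y=np.array([np.cos(np.radians(yaw)),np.sin(np.radians(yaw)),0]); z=np.array([0,0,-1.]); x=np.cross(y,z)
    return Ro.from_matrix(np.stack([x,y,z],1))*Ro.from_rotvec([0,np.radians(tilt),0])
def rel(p,R,p0=None,R0=None):
    s,a,b=cur()
    if p0 is None: p0,R0=a,b
    return np.r_[R0.inv().apply(np.array(p)-p0)*100,(R0.inv()*R).as_rotvec()]
E
python3 - <<'E'
from h import *
for ang,yaw in ((40,25),(2,-30),(-36.7,-86.8)):
    r={40:.57,2:.54}.get(ang,.511); a=np.radians(ang)
    print(rel([r*np.cos(a),r*np.sin(a),.25],Rt(yaw)))
E
```

```text
[-34.2177 -16.8425  -0.0534  -0.002    0.0008   0.9057]
[-52.1347 -48.3541   0.0099  -0.0015   0.0019   1.8656]
[-46.8313 -82.88     0.0822  -0.0006   0.0029   2.8569]
```

servo_tool(moves=[[-4.3,-2.1,0,0,0,0.113],[-8.5,-4.2,0,0,0,0.226],[-12.8,-6.3,0,0,0,0.34],[-17.1,-8.4,0,0,0,0.453],[-21.4,-10.5,0,0,0,0.566],[-25.7,-12.6,0,0,0,0.679],[-29.9,-14.7,0,0,0,0.793],[-34.2,-16.8,0,0,0,0.906]], grip=1)

```text
t: 0.9
ee_pos: [0.4377, 0.3659, 0.2498]
orientation: [-0.0, 0.539, 0.842, -0.0]
contact_force: [-0.2, -0.7, 0.5]
width: 0.0852
```

```bash
cat > st.py <<'E'
from h import *
import json
s,p,R=cur(); print(s['t'],p,s['joint_positions'],R.as_matrix().ravel())
with open('log.jsonl','a') as f: f.write(json.dumps([list(map(float,s['joint_positions'])),list(map(float,p)),list(map(float,R.as_quat()))])+"\n")
E
python3 st.py;python3 - <<'E'
from h import *
for ang,yaw in ((2,-30),):
    r={40:.57,2:.54}.get(ang,.511); a=np.radians(ang)
    print(rel([r*np.cos(a),r*np.sin(a),.25],Rt(yaw)))
E
```

```text
0.9 [0.4377 0.3659 0.2498] [0.6199 0.2048 1.7646 0.0001 1.1729 0.1885] [-0.4181  0.9084 -0.0007  0.9084  0.4181 -0.0003 -0.     -0.0007 -1.    ]
[-35.7911  -5.2433  -0.0121  -0.0007   0.0004   0.955 ]
```

servo_tool(moves=[[-4.5,-0.7,0,0,0,0.12],[-9,-1.3,0,0,0,0.24],[-13.4,-2,0,0,0,0.36],[-17.9,-2.6,0,0,0,0.48],[-22.4,-3.3,0,0,0,0.6],[-26.9,-3.9,0,0,0,0.72],[-31.3,-4.6,0,0,0,0.84],[-35.8,-5.2,0,0,0,0.955]])

```text
t: 1.7
ee_pos: [0.5406, 0.0193, 0.2499]
orientation: [-0.0, 0.866, 0.5, -0.0]
contact_force: [-1.2, 0.6, 0.2]
width: 0.0853
```

```bash
python3 st.py;python3 - <<'E'
from h import *
print(rel([.409,-.3055,.25],Rt(-86.8)))
E
```

```text
1.7 [0.5406 0.0193 0.2499] [-0.0449  0.1476  1.8321  0.0002  1.1627  0.4789] [ 0.5003  0.8659 -0.0008  0.8659 -0.5003  0.0002 -0.0002 -0.0008 -1.    ]
[-34.7074   4.8554  -0.0111  -0.0006   0.0005   0.9911]
```

servo_tool(moves=[[-4.3,0.6,0,0,0,0.124],[-8.7,1.2,0,0,0,0.248],[-13,1.8,0,0,0,0.372],[-17.4,2.4,0,0,0,0.496],[-21.7,3,0,0,0,0.62],[-26,3.7,0,0,0,0.744],[-30.4,4.3,0,0,0,0.868],[-34.7,4.9,0,0,0,0.991]])

```text
t: 2.5
ee_pos: [0.4101, -0.3059, 0.25]
orientation: [-0.0, 1.0, 0.028, -0.0]
contact_force: [0.3, -0.5, -0.8]
width: 0.0853
```

```bash
python3 - <<'E'
from h import *
s,p,R=cur(); print(s['t'],p,s['joint_positions'])
im,d=manip.capture("wrist"); cv2.imwrite("pics/w1.png",im[:,:,::-1]); np.save("w1.npy",d)
c=manip.calibration("wrist"); np.save("w1T.npy",c['cam_to_world']); print(c)
E
python3 st.py
```

```text
2.5 [ 0.4101 -0.3059  0.25  ] [-0.7261  0.0893  1.8972  0.0001  1.1555  0.7891]
{'fx': 337.09660398599004, 'fy': 337.09660398599004, 'cx': 321.7126065486427, 'cy': 193.8816411363346, 'cam_to_world': array([[ 0.048 , -0.9466, -0.3189,  0.4889],
       [-0.9988, -0.0436, -0.0209, -0.3075],
       [ 0.0059,  0.3195, -0.9476,  0.3741],
       [ 0.    ,  0.    ,  0.    ,  1.    ]])}
2.55 [ 0.408  -0.3119  0.2503] [-0.734   0.0915  1.8942 -0.0066  1.1533  0.7903] [ 0.9988  0.0491 -0.0021  0.0491 -0.9988 -0.0062 -0.0024  0.0061 -1.    ]
```

View pics/w1.png

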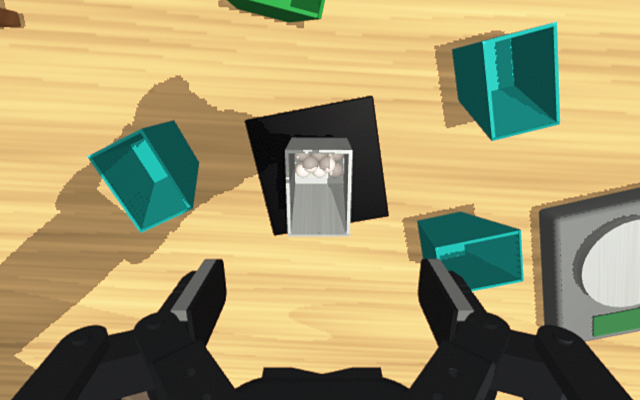

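servo_tool(moves=[[0,0,0,0,0,0],[0,0,0,0,0,0],[0,0,0,0,0,0]])

```text
t: 2.85
ee_pos: [0.4114, -0.3034, 0.2499]
orientation: [-0.0, 1.0, 0.031, -0.0]
contact_force: [0.1, 0.5, 0.1]
width: 0.0853
```

```bash
python3 st.py; python3 - <<'E'
from h import *
im,d=manip.capture("wrist"); c=manip.calibration("wrist"); np.save("w2.npy",d)
P=dep("wrist",d)
cv2.imwrite("pics/w2.png",cv2.resize(im[100:260,220:420,::-1],None,fx=4,fy=3.75,interpolation=cv2.INTER_CUBIC)); cv2.imwrite("pics/w2c.png",cv2.resize(im[100:260,220:420,::-1],None,fx=3.75,fy=3.75,interpolation=cv2.INTER_CUBIC))
# rim pts
m=(P[...,2]>.070)&(P[...,2]<.083)&(abs(P[...,0]-.4)<.1)&(abs(P[...,1]+.306)<.06)
q=P[m]; print(len(q),q.min(0),q.max(0)); r=cv2.minAreaRect(q[:,:2].astype(np.float32)*1000); print(r)
E
```

```text
2.85 [ 0.4114 -0.3034  0.2499] [-0.7208  0.0889  1.8978  0.0005  1.1559  0.7873] [ 0.998   0.0625 -0.0005  0.0625 -0.998   0.001  -0.0004 -0.001  -1.    ]
1382 [ 0.3467 -0.3357  0.07  ] [ 0.4347 -0.2716  0.0785]
((390.32012939453125, -303.5873718261719), (86.16825103759766, 60.094390869140625), 2.911724328994751)
```

View pics/w2c.png

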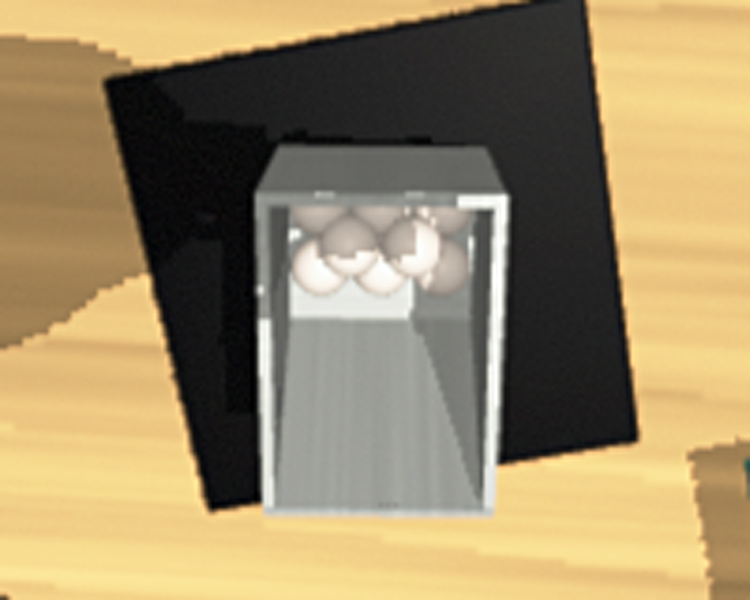

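```bash
python3 st.py; python3 - <<'E'
from h import *
print(rel([.408,-.304,.05],Rt(-87)))
E
```

```text
2.9 [ 0.4116 -0.3032  0.25  ] [-0.7203  0.0888  1.8977  0.0003  1.1559  0.7873] [ 0.998   0.063  -0.0004  0.063  -0.998   0.0007 -0.0003 -0.0007 -1.    ]
[-0.3587  0.0675 20.0005 -0.0007  0.0003  0.0106]
```

servo_tool(moves=[[-0.36,0.07,3.5,0,0,0.01],[-0.36,0.07,7,0,0,0.01],[-0.36,0.07,10,0,0,0.01],[-0.36,0.07,12,0,0,0.01],[-0.36,0.07,12,0,0,0.01],[-0.36,0.07,12,0,0,0.01]])

```text
t: 3.5
ee_pos: [0.4082, -0.3047, 0.1304]
orientation: [-0.0, 1.0, 0.026, -0.0]
contact_force: [0.3, -0.5, -0.6]
width: 0.0851
```

```bash
python3 st.py; python3 - <<'E'
from h import *
print(rel([.408,-.304,.05],Rt(-87)))
im,d=manip.capture("wrist"); cv2.imwrite("pics/w3.png",im[:,:,::-1])
E
```

```text
3.5 [ 0.4082 -0.3047  0.1304] [-0.7267  0.2426  1.9926  0.0001  0.9068  0.7914] [ 0.9986  0.0526 -0.0003  0.0526 -0.9986  0.0003 -0.0003 -0.0003 -1.    ]
[-0.0165 -0.0696  8.0445 -0.0003  0.0003  0.0002]
```

View pics/w3.png

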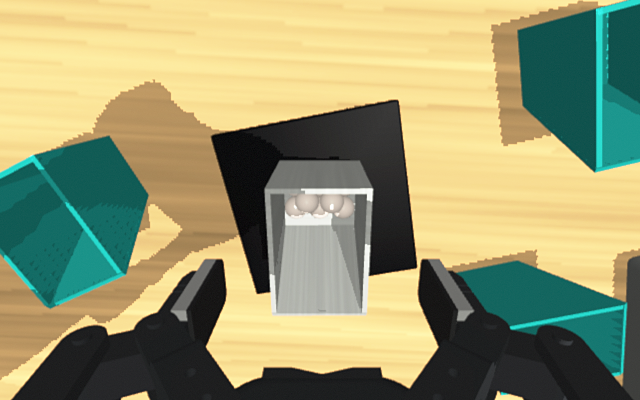

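servo_tool(moves=[[0,-0.05,3,0,0,0],[0,-0.05,6,0,0,0],[0,-0.05,8,0,0,0],[0,-0.05,8,0,0,0],[0,-0.05,8,0,0,0],[0,-0.05,8,0,0,0]])

```text
t: 4.15
ee_pos: [0.4093, -0.3063, 0.0524]
orientation: [0.001, 1.0, 0.025, 0.002]
contact_force: [0.8, 0.0, -1.0]
width: 0.0857
```

servo_tool(moves=[[0,0,0,0,0,0],[0,0,0,0,0,0],[0,0,0,0,0,0],[0,0,0,0,0,0],[0,0,0,0,0,0],[0,0,0,0,0,0],[0,0,0,0,0,0],[0,0,0,0,0,0]], grip=0)

```text
t: 4.95
ee_pos: [0.4087, -0.3058, 0.0518]
orientation: [0.001, 1.0, 0.025, 0.001]
contact_force: [-0.9, 1.3, 5.8]
width: 0.0594
```

```bash
python3 st.py; python3 - <<'E'
from h import *
im,d=manip.capture("wrist"); cv2.imwrite("pics/w4.png",im[:,:,::-1])
print(manip.get_state()['contact_force'])
E
```

```text
4.95 [ 0.4087 -0.3058  0.0518] [-0.7278  0.3787  2.0186  0.0003  0.7418  0.7922] [ 0.9987  0.0506  0.002   0.0506 -0.9987 -0.0015  0.0019  0.0016 -1.    ]
[-0.7711  1.0713  7.0231]
```

View pics/w4.png

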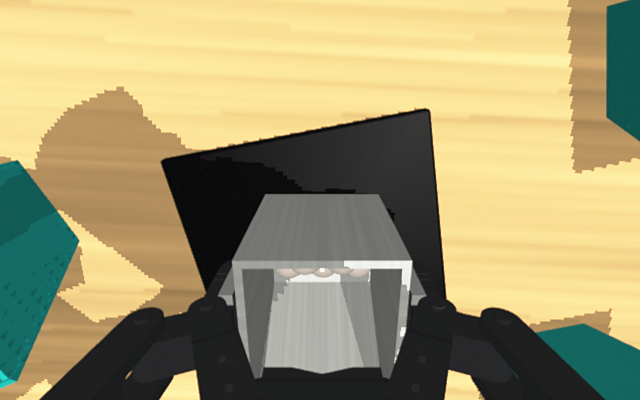

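servo_tool(moves=[[0,0,-0.5,0,0,0],[0,0,-2,0,0,0],[0,0,-4.5,0,0,0],[0,0,-7.5,0,0,0],[0,0,-10.5,0,0,0],[0,0,-13.5,0,0,0],[0,0,-16,0,0,0],[0,0,-17,0,0,0]])

```text
t: 5.8
ee_pos: [0.4086, -0.3059, 0.223]
orientation: [0.002, 1.0, 0.025, 0.002]
contact_force: [0.8, 0.1, -1.6]
width: 0.0593
```

```bash
python3 st.py; python3 - <<'E'
from h import *
im,d=manip.capture("wrist"); cv2.imwrite("pics/w5.png",im[:,:,::-1])
import json
from scipy.optimize import least_squares
L=[json.loads(l) for l in open('log.jsonl')]
Q=np.array([l[0] for l in L]);P=np.array([l[1] for l in L]);RR=[Ro.from_quat(l[2]) for l in L]
r=np.hypot(P[:,0],P[:,1])
def f(x):
    h,a1,L1,a2,L2=x; out=[]
    q1=Q[:,1];s=q1+Q[:,2]
    # radial in-plane, wrist/tool combined vertical when down
    rr=np.sqrt(np.maximum(r**2-.044**2,0))
    return np.r_[a1+L1*np.sin(q1)+L2*np.sin(s)-rr, h+L1*np.cos(q1)+L2*np.cos(s)-P[:,2], .1*(x-x0)*0.01]
x0=np.array([.1,0,.4,0,.4])
s=least_squares(f,x0); print(s.x,s.fun*1000)
E
```

```text
5.8 [ 0.4086 -0.3059  0.223 ] [-0.7279  0.114   1.9286 -0.0001  1.0944  0.7922] [ 0.9987  0.0508  0.0034  0.0508 -0.9987 -0.0031  0.0032  0.0033 -1.    ]
[0.0297 0.0016 0.43   0.     0.5148] [-5.2522 -1.9244  0.3416  1.4307  1.3528  2.6919  0.7574  0.6021  1.0695
  0.513   0.1365  0.1267  0.1271 -0.7344 -1.2071 -0.0313 -0.0703  0.0016
  0.03    0.      0.1148]
```

View pics/w5.png

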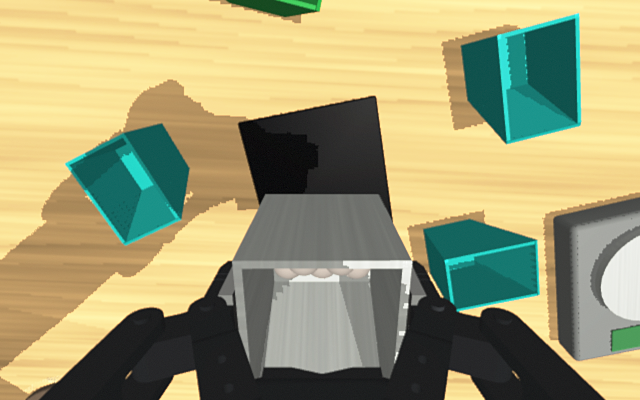

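```bash
python3 - <<'E'
from h import *
print(rel([.53,-.07,.25],Rt(-42)))
E
```

```text
[ 13.3109 -22.9467  -2.6972   0.0049  -0.002   -0.7869]
```

servo_tool(moves=[[0.6,-1.0,-0.1,0,0,-0.03],[2.2,-3.6,-0.4,0,0,-0.12],[4.0,-6.9,-0.8,0,0,-0.24],[5.9,-10.2,-1.2,0,0,-0.35],[7.8,-13.5,-1.6,0,0,-0.46],[9.7,-16.8,-2.0,0,0,-0.57],[11.5,-20,-2.4,0,0,-0.68],[13.3,-23,-2.7,0,0,-0.787]])

```text
t: 6.65
ee_pos: [0.5278, -0.0657, 0.2448]
orientation: [-0.002, 0.912, 0.41, -0.002]
contact_force: [0.7, -1.1, -1.6]
width: 0.0592
```

```bash
python3 st.py; python3 - <<'E'
from h import *
print(rel([.594,.171,.24],Rt(4)))
E
```

```text
6.65 [ 0.5278 -0.0657  0.2448] [-0.206   0.1373  1.8546  0.0005  1.1543  0.5205] [ 0.6644  0.7473 -0.0045  0.7474 -0.6644  0.0014 -0.0019 -0.0043 -1.    ]
[ 22.0912 -10.7798   0.4869  -0.0048   0.0001  -0.7965]
```

servo_tool(moves=[[3,-1.5,0,0,0,-0.11],[6.1,-3,0.1,0,0,-0.22],[9.2,-4.5,0.2,0,0,-0.33],[12.3,-6,0.3,0,0,-0.44],[15.3,-7.5,0.3,0,0,-0.55],[18.3,-9,0.4,0,0,-0.66],[20.8,-10.2,0.5,0,0,-0.75],[22.1,-10.8,0.5,0,0,-0.797]])

```text
t: 7.45
ee_pos: [0.5948, 0.1707, 0.2391]
orientation: [-0.002, 0.682, 0.731, -0.002]
contact_force: [-0.3, -0.3, -1.8]
width: 0.0594
```

servo_tool(moves=[[0,0,0,0,0,0],[0,0,0,0,0,0],[0,0,0,0,0,0]])

```text
t: 7.75
ee_pos: [0.5958, 0.1667, 0.2417]
orientation: [-0.0, 0.685, 0.729, -0.001]
contact_force: [-0.9, -0.5, -1.5]
width: 0.0594
```

```bash
python3 st.py; python3 - <<'E'
from h import *
for n in("scene","top"):
    p,d=manip.capture(n); cv2.imwrite(f"pics/{n}1.png",p[:,:,::-1])
print(rel([.594,.171,.24],Rt(4)))
for th,y,z in((15,.173,.21),(30,.175,.19),(45,.169,.18)): print(th,rel([.594,y,z],Rt(4,th)))
E
```

```text
7.75 [0.5958 0.1667 0.2417] [ 0.2027  0.305   1.656  -0.0007  1.1823  0.1406] [-0.0623  0.9981 -0.0015  0.9981  0.0623 -0.0009 -0.0008 -0.0015 -1.    ]
[ 0.4474 -0.1953  0.2265 -0.0003  0.0004 -0.0078]
15 [ 0.6482 -0.1819  3.2264  0.0007  0.2622 -0.0078]
30 [ 0.8486 -0.1688  5.2264  0.0017  0.524  -0.0077]
45 [ 0.2502 -0.2057  6.2266  0.0027  0.7858 -0.0075]
```

View pics/top1.png

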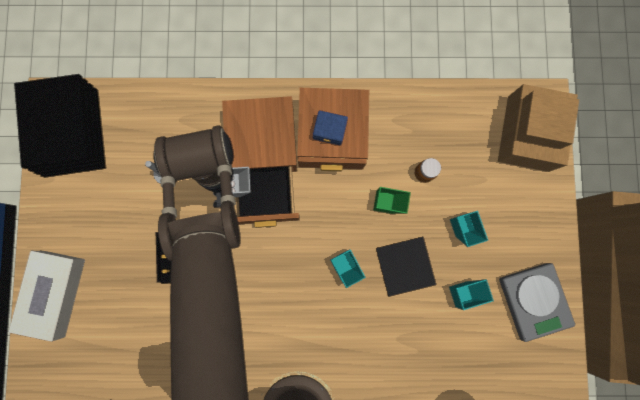

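View pics/scene1.png

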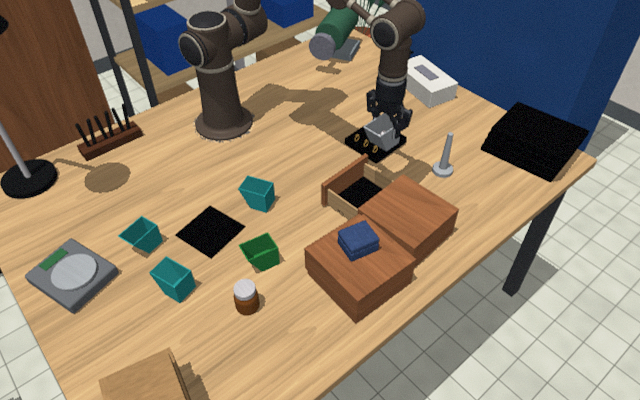

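servo_tool(moves=[[0.5,-0.2,0.8,0,0.065,-0.008],[0.6,-0.2,1.6,0,0.13,-0.008],[0.6,-0.2,2.4,0,0.196,-0.008],[0.65,-0.2,3.2,0,0.262,-0.008]])

```text
t: 8.25
ee_pos: [0.5943, 0.1733, 0.2107]
orientation: [-0.095, 0.676, 0.725, 0.091]
contact_force: [-0.5, -0.2, -1.2]
width: 0.0597
```

```bash
python3 st.py; python3 - <<'E'
from h import *
print(rel([.594,.171,.24],Rt(4)))
for th,y,z in((15,.173,.21),(30,.175,.19),(45,.169,.18)): print(th,rel([.594,y,z],Rt(4,th)))
E
```

```text
8.25 [0.5943 0.1733 0.2107] [ 0.0865  0.3235  1.7207  0.2958  1.1086 -0.1185] [-0.0687  0.9975 -0.016   0.9629  0.0705  0.2605  0.2609  0.0024 -0.9654]
[ 0.5453 -0.0356 -2.8867  0.0023 -0.264   0.001 ]
15 [-0.0449 -0.0288  0.0614  0.0022 -0.0022  0.0013]
30 [-0.3742 -0.0196  2.0442  0.002   0.2596  0.0016]
45 [-1.2129 -0.0643  2.8533  0.0018  0.5214  0.0019]
```

servo_tool(moves=[[-0.1,0,0.7,0,0.087,0],[-0.2,0,1.4,0,0.174,0],[-0.4,0,2.0,0,0.26,0],[-0.7,0,2.3,0,0.347,0],[-1.0,0,2.6,0,0.434,0],[-1.2,0,2.85,0,0.521,0],[-1.2,0,2.85,0,0.521,0],[-1.2,0,2.85,0,0.521,0]])

```text
t: 9.05
ee_pos: [0.5945, 0.169, 0.1794]
orientation: [-0.278, 0.631, 0.676, 0.26]
contact_force: [-0.6, 0.1, -0.9]
width: 0.0592
```

```bash
python3 st.py; python3 - <<'E'
from h import *
for n in("scene","top"):
    p,d=manip.capture(n); cv2.imwrite(f"pics/{n}2.png",p[:,:,::-1])
for th,y,z in((45,.169,.18),(60,.162,.17),(75,.150,.172),(90,.135,.175),(110,.113,.18)): print(th,rel([.594,y,z],Rt(4,th)))
E
```

```text
9.05 [0.5945 0.169  0.1794] [-0.1377  0.4671  1.768   0.8156  1.2412 -0.6198] [-0.05    0.9975 -0.049   0.7084  0.07    0.7023  0.7041  0.0004 -0.7101]
45 [-0.1197 -0.098  -0.0335  0.0005  0.004   0.0035]
60 [-1.3195 -0.1511  0.1847 -0.      0.2658  0.0036]
75 [-2.0282 -0.2369 -0.8004 -0.0005  0.5276  0.0036]
90 [-2.8789 -0.344  -2.0673 -0.001   0.7894  0.0035]
110 [-4.0843 -0.5008 -3.9679 -0.0016  1.1385  0.0034]
```

View pics/top2.png

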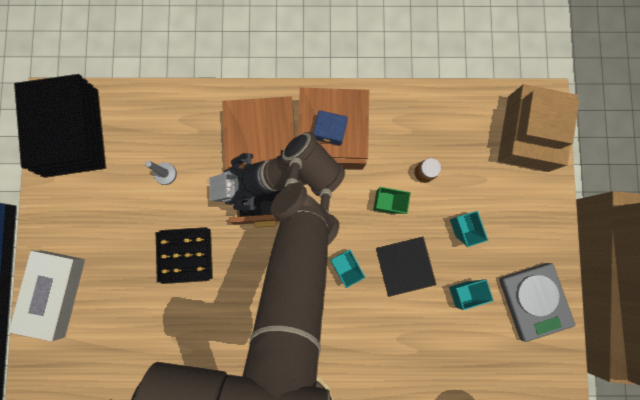

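View pics/scene2.png

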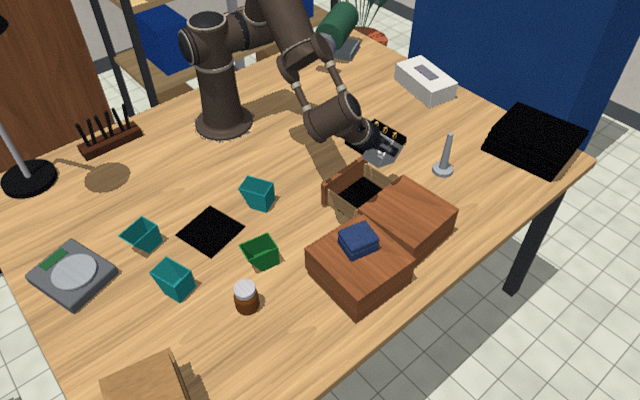

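```bash
python3 - <<'E'
from h import *
for th,y,z in((52,.167,.19),(60,.162,.19),(75,.150,.19),(90,.135,.195)): print(th,rel([.585,y,z],Rt(4,th)))
E
```

```text
52 [ 0.4907 -1.0072 -0.8401  0.0002  0.1262  0.0036]
60 [ 0.1367 -1.0432 -1.1914 -0.      0.2658  0.0036]
75 [-0.7128 -1.1295 -2.0345 -0.0005  0.5276  0.0036]
90 [-1.4226 -1.236  -3.4434 -0.001   0.7894  0.0035]
```

servo_tool(moves=[[0.3,-0.5,-0.4,0,0.06,0],[0.5,-1,-0.8,0,0.126,0],[0.3,-1,-1,0,0.196,0],[0.1,-1,-1.2,0,0.266,0],[0.1,-1,-1.2,0,0.266,0],[0.1,-1,-1.2,0,0.266,0]])

```text
t: 9.75
ee_pos: [0.5852, 0.162, 0.1892]
orientation: [-0.366, 0.59, 0.635, 0.341]
contact_force: [0.7, -0.0, -1.2]
width: 0.0596
```

```bash
python3 st.py; python3 - <<'E'
from h import *
for n in("scene","top"):
    p,d=manip.capture(n); cv2.imwrite(f"pics/{n}3.png",p[:,:,::-1]); np.save(n+"3.npy",d)
    P=dep(n,d); D0=np.load(n+"0.npy"); m=(d>0)&(D0-d>.02)
    q=P[m&(P[...,1]<.06)&(P[...,1]>-.3)&(P[...,0]>.5)&(P[...,2]<.45)]
    for y in np.arange(-.26,.06,.04):
        w=q[abs(q[:,1]-y)<.02]
        if len(w)>5: print(n,round(y,2),"x",np.percentile(w[:,0],[1,99]),"z",np.percentile(w[:,2],[1,99]))
for th,y,z in((75,.150,.19),(90,.135,.195)): print(th,rel([.585,y,z],Rt(4,th)))
E
```

```text
9.75 [0.5852 0.162  0.1892] [-0.2283  0.5481  1.7771  0.9928  1.4139 -0.7907] [-0.0378  0.9974 -0.0618  0.4988  0.0724  0.8637  0.8659  0.0018 -0.5002]
scene -0.14 x [0.5521 0.6314] z [0.2906 0.3671]
scene -0.1 x [0.5019 0.6696] z [0.3086 0.4459]
scene -0.06 x [0.5056 0.6684] z [0.2886 0.4492]
scene -0.02 x [0.5493 0.645 ] z [0.2621 0.4497]
scene 0.02 x [0.5831 0.6344] z [0.2388 0.3229]
top -0.26 x [1.2542 1.5983] z [-0.7419 -0.7241]
top -0.22 x [1.2855 1.6148] z [-0.7406 -0.7364]
top -0.14 x [0.543  1.4251] z [-0.7366  0.3733]
top -0.1 x [0.5332 0.6678] z [0.3384 0.4057]
top -0.06 x [0.563  1.1522] z [-0.4439  0.4489]
top -0.02 x [0.5542 0.6426] z [0.2876 0.4474]
top 0.02 x [0.5581 0.6303] z [0.2564 0.3207]
75 [-0.5954 -0.1238 -1.0715 -0.0018  0.2617  0.004 ]
90 [-0.9099 -0.2317 -2.6172 -0.0023  0.5235  0.0038]
```

View pics/top3.png

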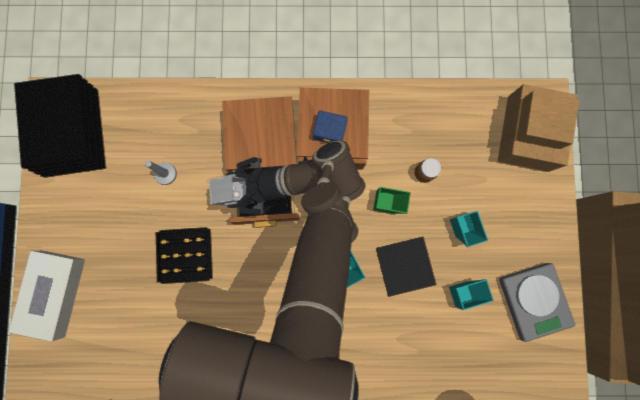

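View pics/scene3.png

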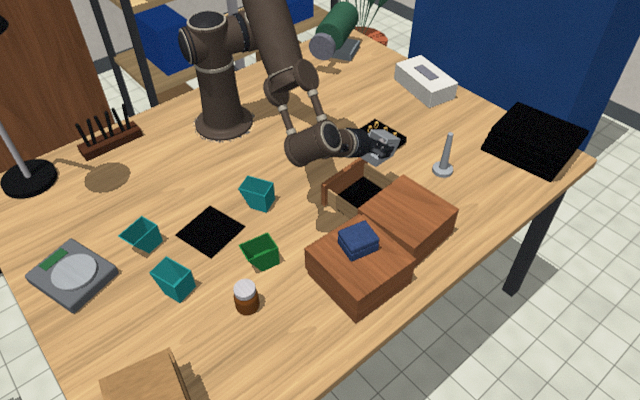

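servo_tool(moves=[[-0.1,0,-0.2,0,0.05,0],[-0.2,0,-0.4,0,0.1,0],[-0.3,-0.1,-0.6,0,0.15,0],[-0.4,-0.1,-0.8,0,0.2,0],[-0.6,-0.1,-1.1,0,0.26,0],[-0.6,-0.1,-1.1,0,0.26,0],[-0.6,-0.1,-1.1,0,0.26,0],[-0.6,-0.1,-1.1,0,0.26,0]])

```text
t: 10.65
ee_pos: [0.5852, 0.1496, 0.19]
orientation: [-0.445, 0.54, 0.582, 0.415]
contact_force: [0.3, 0.0, -1.2]
width: 0.0593
```

```bash
python3 st.py; python3 - <<'E'
from h import *
n="scene"
p,d=manip.capture(n); cv2.imwrite(f"pics/{n}4.png",cv2.resize(p[80:240,240:440,::-1],None,fx=3.75,fy=3.75))
for th,y,z in((75,.150,.19),(90,.135,.195)): print(th,rel([.585,y,z],Rt(4,th)))
E
```

```text
10.65 [0.5852 0.1496 0.19  ] [-0.2936  0.679   1.7483  1.1249  1.6003 -0.915 ] [-0.0215  0.9974 -0.0693  0.2592  0.0725  0.9631  0.9656  0.0027 -0.2601]
75 [ 0.0015 -0.0133  0.0482 -0.002   0.0012  0.0035]
90 [ 0.0957 -0.1208 -1.5265 -0.0025  0.263   0.0032]
```

View pics/scene4.png

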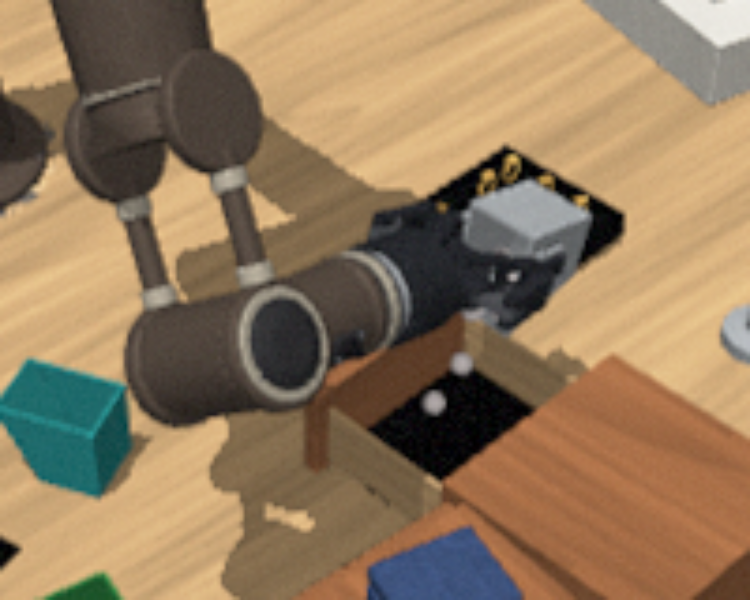

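servo_tool(moves=[[0,0,-0.3,0,0.05,0],[0,0,-0.6,0,0.1,0],[0,-0.1,-0.9,0,0.15,0],[0.1,-0.1,-1.2,0,0.2,0],[0.1,-0.1,-1.4,0,0.24,0],[0.1,-0.1,-1.4,0,0.24,0],[0.1,-0.1,-1.4,0,0.24,0],[0.1,-0.1,-1.4,0,0.24,0]])

```text
t: 11.5
ee_pos: [0.5851, 0.136, 0.1945]
orientation: [-0.511, 0.486, 0.524, 0.477]
contact_force: [0.4, 0.1, -0.3]
width: 0.0596
```

```bash
python3 st.py; python3 - <<'E'
from h import *
n="scene"
p,d=manip.capture(n); cv2.imwrite(f"pics/{n}5.png",cv2.resize(p[80:240,240:440,::-1],None,fx=3.75,fy=3.75))
n="wrist"
p,d=manip.capture(n); cv2.imwrite(f"pics/{n}5.png",p[:,:,::-1])
E
```

```text
11.5 [0.5851 0.136  0.1945] [-0.3295  0.8034  1.7108  1.2266  1.7833 -0.9877] [-0.0042  0.9974 -0.0721  0.0226  0.0722  0.9971  0.9997  0.0025 -0.0229]
```

View pics/scene5.png

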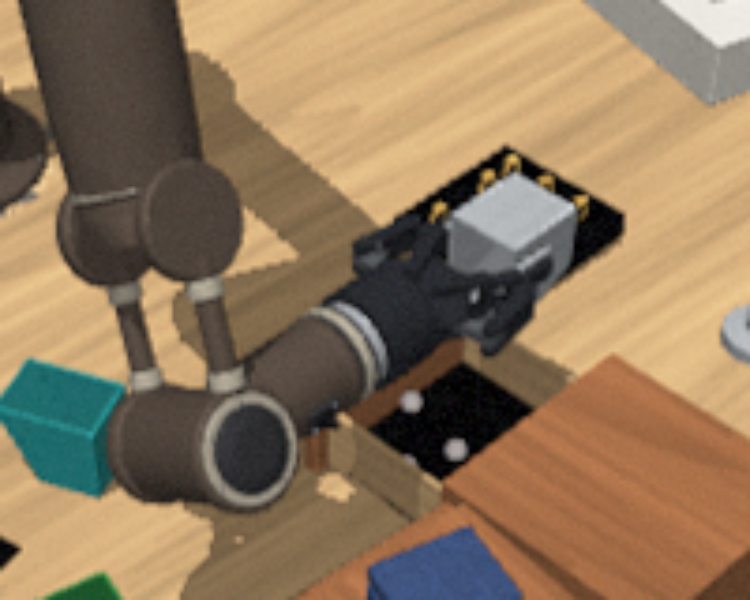

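View pics/wrist5.png

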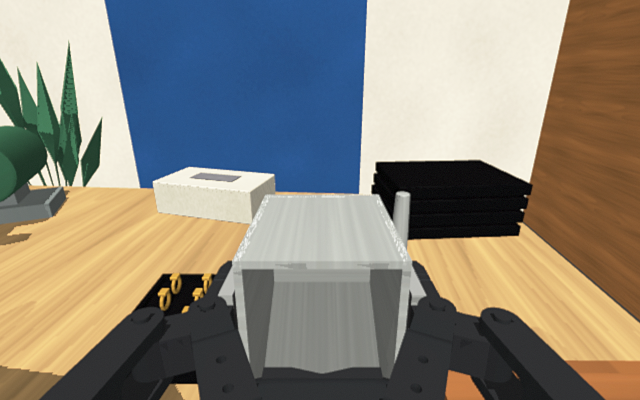

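servo_tool(moves=[[0,0,0,0,0.06,0],[0,0,0,0,0.06,0],[0,0,0,0,0.06,0],[0,0,0,0,0.0,0],[0,0,0,0,-0.1,0],[0,0,0,0,-0.2,0],[0.2,0,0.5,0,-0.3,0],[0.4,0,1,0,-0.4,0]])

```text
t: 12.4
ee_pos: [0.5844, 0.1453, 0.1981]
orientation: [-0.395, 0.573, 0.616, 0.37]
contact_force: [-0.3, 1.1, -1.3]
width: 0.0594
```

```bash
python3 st.py; python3 - <<'E'
from h import *
for th,y,z in((60,.165,.20),(30,.20,.23),(0,.23,.26)): print(th,rel([.59,y,z],Rt(4,th)))
E
```

```text
12.4 [0.5844 0.1453 0.1981] [-0.2758  0.5824  1.7655  1.0326  1.5002 -0.8357] [-0.0313  0.9975 -0.0633  0.4128  0.0706  0.9081  0.9103  0.0023 -0.4139]
60 [ 0.9667  0.6963  1.673   0.0003 -0.0968  0.0024]
30 [ 5.1423  0.9501  3.6095  0.0009 -0.6204  0.0023]
0 [ 9.1115  1.1687  5.0919  0.0015 -1.144   0.002 ]
```

```bash
python3 - <<'E'
from h import *
for th,y,z in((45,.15,.22),(22,.15,.26),(0,.15,.29)): print(th,rel([.59,y,z],Rt(4,th)))
E
```

```text
45 [ 2.1682  0.5949 -0.5171  0.0006 -0.3586  0.0023]
22 [ 5.8094  0.6039 -2.1729  0.0011 -0.76    0.0022]
0 [ 8.5403  0.6107 -3.4147  0.0015 -1.144   0.002 ]
```

servo_tool(moves=[[0.7,0.2,-0.2,0,-0.12,0],[1.4,0.4,-0.4,0,-0.24,0],[2.2,0.6,-0.5,0,-0.36,0],[3.4,0.6,-1.1,0,-0.49,0],[4.6,0.6,-1.6,0,-0.62,0],[5.8,0.6,-2.2,0,-0.76,0],[6.7,0.6,-2.6,0,-0.89,0],[7.6,0.6,-3,0,-1.02,0]])

```text
t: 13.2
ee_pos: [0.5898, 0.15, 0.2818]
orientation: [-0.044, 0.68, 0.73, 0.044]
contact_force: [-0.6, 1.1, -1.6]
width: 0.0596
```

servo_tool(moves=[[0.9,0,-0.4,0,-0.124,0],[0.9,0,-0.4,0,-0.124,0],[0.9,0,-0.4,0,-0.124,0],[0.9,0,-0.4,0,-0.124,0]])

```text
t: 13.6
ee_pos: [0.5884, 0.1576, 0.2835]
orientation: [-0.002, 0.682, 0.732, 0.002]
contact_force: [-0.0, -1.0, -0.7]
width: 0.0591
```

```bash
python3 st.py; python3 - <<'E'
from h import *
print(rel([.59,.15,.29],Rt(4,0)))
n="top"
p,d=manip.capture(n); cv2.imwrite(f"pics/{n}6.png",cv2.resize(p[130:240,200:310,::-1],None,fx=5,fy=5))
n="wrist"
p,d=manip.capture(n); cv2.imwrite(f"pics/{n}6.png",p[:,:,::-1])
n="scene"
p,d=manip.capture(n); cv2.imwrite(f"pics/{n}6.png",cv2.resize(p[80:240,240:440,::-1],None,fx=3.75,fy=3.75))
E
```

```text
13.6 [0.5884 0.1576 0.2835] [0.1874 0.2494 1.6398 0.0059 1.2525 0.1145] [-0.071   0.9975 -0.0012  0.9975  0.071   0.0055  0.0056 -0.0008 -1.    ]
[-0.762   0.1052 -0.6527 -0.0008 -0.0056  0.0013]
```

View pics/top6.png

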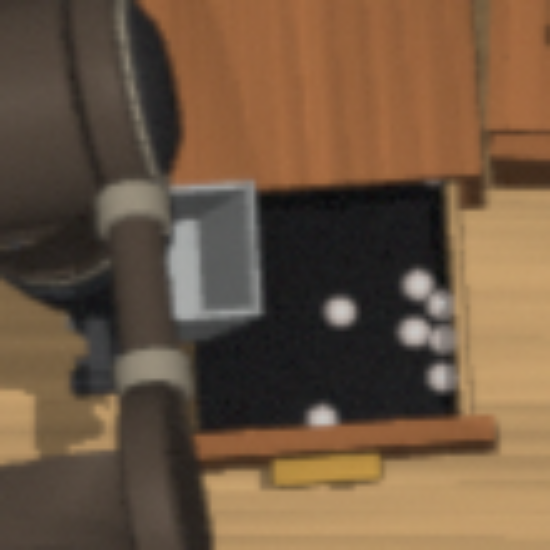

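View pics/wrist6.png

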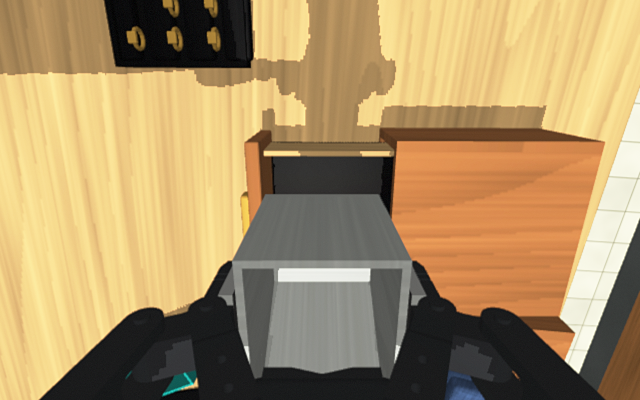

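View pics/scene6.png

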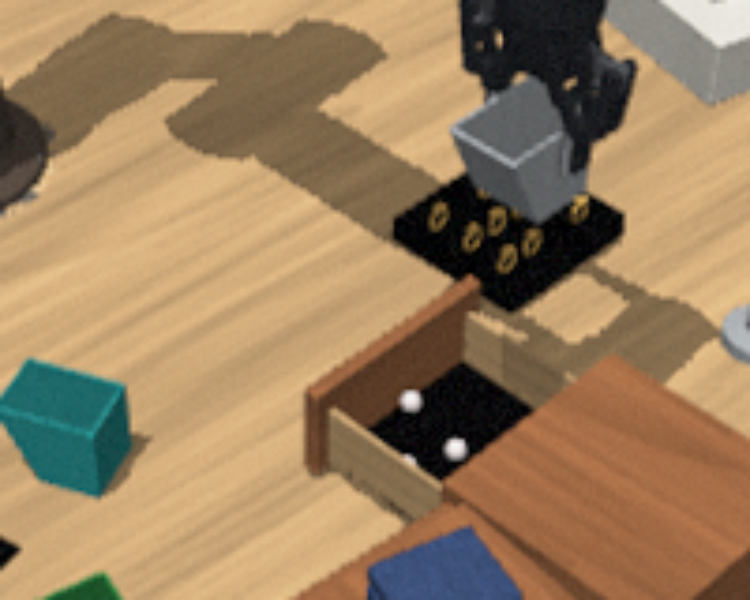

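```bash
python3 - <<'E'
from h import *
print(rel([.53,-.07,.26],Rt(-42)))
E
```

```text
[-22.2422  -7.4462   2.2298  -0.0027  -0.0047   0.8027]
```

servo_tool(moves=[[-2,-0.7,0.2,0,-0.005,0.08],[-5,-1.7,0.5,0,-0.005,0.19],[-8,-2.7,0.8,0,-0.005,0.3],[-11,-3.7,1.1,0,-0.005,0.41],[-14,-4.7,1.4,0,-0.005,0.52],[-17,-5.7,1.7,0,-0.005,0.63],[-20,-6.7,2,0,-0.005,0.73],[-22.2,-7.4,2.2,0,-0.005,0.803]])

```text
t: 14.55
ee_pos: [0.5301, -0.0709, 0.2604]
orientation: [-0.001, 0.914, 0.405, -0.001]
contact_force: [0.0, -0.1, -1.9]
width: 0.059
```

```bash
python3 st.py; python3 - <<'E'
from h import *
print(rel([.404,-.305,.2],Rt(-87)))
E
```

```text
14.55 [ 0.5301 -0.0709  0.2604] [-0.2145  0.1258  1.8344  0.0001  1.1835  0.5229] [ 0.6724  0.7402 -0.002   0.7402 -0.6724  0.0006 -0.0009 -0.0019 -1.    ]
[-25.8001   6.4189   6.0558  -0.0014   0.0016   0.781 ]
```

servo_tool(moves=[[-2.5,0.6,0.6,0,0,0.08],[-6,1.5,1.4,0,0,0.19],[-10,2.5,2.3,0,0,0.3],[-14,3.5,3.2,0,0,0.42],[-18,4.5,4.2,0,0,0.53],[-21.5,5.4,5,0,0,0.64],[-24.5,6.1,5.7,0,0,0.73],[-25.8,6.4,6.1,0,0,0.781]])

```text
t: 15.35
ee_pos: [0.4043, -0.3055, 0.1993]
orientation: [-0.001, 1.0, 0.026, -0.001]
contact_force: [-0.6, 0.1, -1.1]
width: 0.0593
```

servo_tool(moves=[[0,0,0,0,0,0],[0,0,0,0,0,0],[0,0,0,0,0,0]])

```text
t: 15.65
ee_pos: [0.4072, -0.3022, 0.2004]
orientation: [-0.0, 1.0, 0.03, -0.0]
contact_force: [-0.1, 0.3, -0.5]
width: 0.0591
```

```bash
python3 st.py; python3 - <<'E'
from h import *
print(rel([.404,-.305,.052],Rt(-87)))
n="top"
p,d=manip.capture(n); cv2.imwrite(f"pics/{n}7.png",cv2.resize(p[130:240,200:310,::-1],None,fx=5,fy=5))
n="wrist"
p,d=manip.capture(n); cv2.imwrite(f"pics/{n}7.png",p[:,:,::-1])
E
```

```text
15.65 [ 0.4072 -0.3022  0.2004] [-0.7245  0.1384  1.9517  0.0005  1.0522  0.7857] [ 0.9982  0.0603 -0.0002  0.0603 -0.9982  0.0008 -0.0002 -0.0008 -1.    ]
[-0.3361  0.2748 14.8352 -0.0008  0.0002  0.008 ]
```

View pics/top7.png

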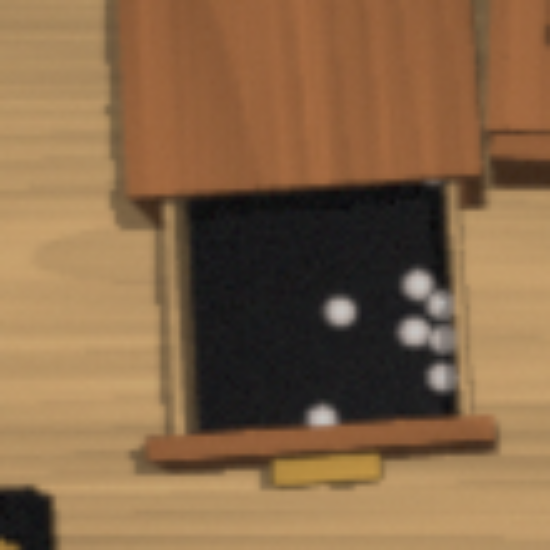

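View pics/wrist7.png

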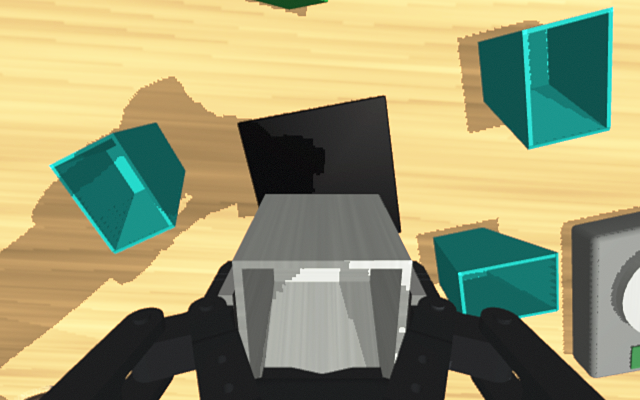

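servo_tool(moves=[[-0.3,0.3,2.5,0,0,0.008],[-0.3,0.3,5.5,0,0,0.008],[-0.3,0.3,8.5,0,0,0.008],[-0.3,0.3,11,0,0,0.008],[-0.3,0.3,12.8,0,0,0.008],[-0.3,0.3,13.8,0,0,0.008],[-0.3,0.3,14,0,0,0.008],[-0.3,0.3,14,0,0,0.008]])

```text
t: 16.55
ee_pos: [0.4043, -0.306, 0.0605]
orientation: [-0.0, 1.0, 0.026, -0.0]
contact_force: [0.3, 0.4, -1.2]
width: 0.0595
```

servo_tool(moves=[[0,0,0.2,0,0,0],[0,0,0.4,0,0,0],[0,0,0.6,0,0,0],[0,0,0.8,0,0,0]])

```text
t: 16.95
ee_pos: [0.4038, -0.3063, 0.0523]
orientation: [0.0, 1.0, 0.025, -0.0]
contact_force: [0.7, 0.9, -1.1]
width: 0.0593
```

servo_tool(moves=[[0,0,0,0,0,0],[0,0,0.1,0,0,0],[0,0,0.1,0,0,0]])

```text
t: 17.25
ee_pos: [0.4035, -0.3061, 0.0518]
orientation: [-0.0, 1.0, 0.025, -0.001]
contact_force: [-2.9, 1.0, 6.9]
width: 0.0597
```

Contact (about 7 N). Release.

servo_tool(moves=[[0,0,0,0,0,0],[0,0,0,0,0,0],[0,0,0,0,0,0],[0,0,0,0,0,0],[0,0,0,0,0,0],[0,0,0,0,0,0]], grip=1)

```text
t: 17.85
ee_pos: [0.4036, -0.3061, 0.051]
orientation: [-0.0, 1.0, 0.025, -0.0]
contact_force: [-0.5, -0.5, 0.5]
width: 0.0855
```

servo_tool(moves=[[0,0,-1,0,0,0],[0,0,-3,0,0,0],[0,0,-6,0,0,0],[0,0,-9,0,0,0],[0,0,-12,0,0,0],[0,0,-15,0,0,0],[0,0,-18,0,0,0],[0,0,-20,0,0,0]])

```text
t: 18.65
ee_pos: [0.4045, -0.3068, 0.2545]
orientation: [0.001, 1.0, 0.025, 0.001]
contact_force: [1.1, 0.8, -0.8]
width: 0.085
```

```bash
python3 st.py; python3 - <<'E'
from h import *
n="wrist"
p,d=manip.capture(n); cv2.imwrite(f"pics/{n}8.png",p[:,:,::-1])
P=dep(n,d)
m=(P[...,2]>.070)&(P[...,2]<.083)&(abs(P[...,0]-.4)<.1)&(abs(P[...,1]+.306)<.06)
q=P[m]; print(len(q),q[:,2].mean(),cv2.minAreaRect(q[:,:2].astype(np.float32)*1000))
E
```

```text
18.65 [ 0.4045 -0.3068  0.2545] [-0.7345  0.0746  1.9035 -0.0003  1.1602  0.7856] [ 0.9987  0.0507  0.0022  0.0507 -0.9987 -0.0024  0.0021  0.0025 -1.    ]
1502 0.07728574341047015 ((387.9146423339844, -308.8640441894531), (85.37764739990234, 60.0953254699707), 2.862640142440796)
```

View pics/wrist8.png

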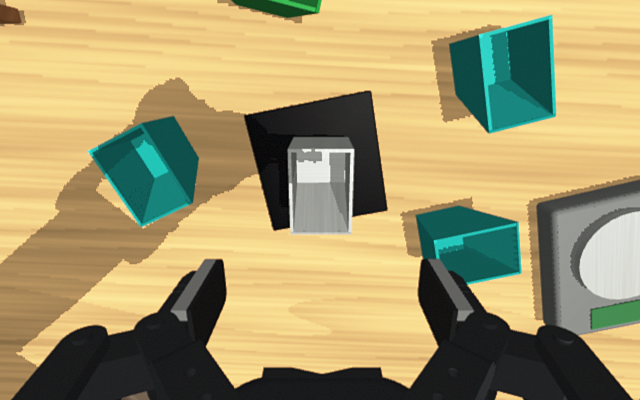

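```bash
python3 - <<'E'
from h import *
print(rel([.42,.085,.25],Rt(-86)),rel([.40,.085,.25],Rt(-86,40)))
def Z3(x,y): return 215+(x+.5)/5-.5,85+(y+.5)/4-.5
for p in ((197,568),(307,563)): print(ray("top",*Z3(*p),.045),ray("top",*Z3(*p),.065))
E
```

```text
[  3.398  -39.1852   0.5251   0.0064  -0.0059  -0.0189] [  1.4006 -39.2869   0.5126   0.0127   0.6922  -0.0159]
[0.5048 0.1167 0.045 ] [0.5035 0.1144 0.065 ]
[0.5083 0.0562 0.045 ] [0.507  0.0548 0.065 ]
```

servo_tool(moves=[[0.5,-4.5,0,0,0.05,-0.01],[1,-9.3,0,0,0.12,-0.02],[1.4,-14.3,0.2,0,0.22,-0.02],[1.4,-19.3,0.3,0,0.32,-0.02],[1.4,-24.3,0.4,0,0.42,-0.02],[1.4,-29.3,0.5,0,0.52,-0.02],[1.4,-34.3,0.5,0,0.62,-0.02],[1.4,-39.3,0.5,0,0.69,-0.02]], grip=0)

```text
t: 19.5
ee_pos: [0.3963, 0.0615, 0.243]
orientation: [-0.005, 0.947, 0.032, 0.319]
contact_force: [-0.4, -0.6, -0.3]
width: 0.0
```

servo_tool(moves=[[0,0,0,0,0,0],[0,0,0,0,0,0],[0,0,0,0,0,0]])

```text
t: 19.8
ee_pos: [0.3998, 0.0586, 0.2453]
orientation: [-0.004, 0.947, 0.031, 0.318]
contact_force: [-0.4, -0.8, -0.4]
width: -0.0001
```

```bash
python3 st.py; python3 - <<'E'
from h import *
n="wrist"
p,d=manip.capture(n); cv2.imwrite(f"pics/{n}9.png",p[:,:,::-1])
print(rel([.45,.081,.12],Rt(-86,20)))
E
```

```text
19.8 [0.3998 0.0586 0.2453] [ 0.0327 -0.5347  2.5209  0.0142  0.5074  1.5273] [ 0.7953  0.0616  0.6031  0.0571 -0.998   0.0266  0.6035  0.0133 -0.7972]
[-3.4561 -2.1383 13.0674  0.0162 -0.2989 -0.0021]
```

View pics/wrist9.png

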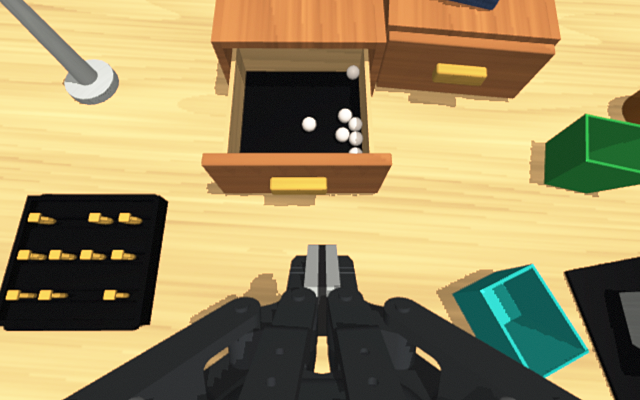

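servo_tool(moves=[[-0.4,-0.3,1.7,0,-0.04,0],[-0.9,-0.5,3.4,0,-0.08,0],[-1.3,-0.8,5,0,-0.12,0],[-1.8,-1.1,6.6,0,-0.16,0],[-2.2,-1.4,8.3,0,-0.2,0],[-2.6,-1.7,10,0,-0.24,0],[-3.1,-2,11.6,0,-0.28,0],[-3.5,-2.1,13,0,-0.3,0]])

```text
t: 20.65
ee_pos: [0.4505, 0.08, 0.1192]
orientation: [0.001, 0.985, 0.03, 0.173]
contact_force: [0.3, 0.7, -0.5]
width: 0.0
```

```bash
python3 st.py; python3 - <<'E'
from h import *
print(rel([.465,.082,.068],Rt(-86,20)))
E
```

```text
20.65 [0.4505 0.08   0.1192] [ 0.0971  0.0139  2.3377 -0.0588  0.4447  1.6558] [ 0.9386  0.0585  0.3399  0.0594 -0.9982  0.0077  0.3397  0.0129 -0.9404]
[-0.3613 -0.18    5.3082  0.016   0.0025 -0.0062]
```

servo_tool(moves=[[-0.1,0,1.5,0,0,0],[-0.2,-0.1,3,0,0,0],[-0.3,-0.2,4.3,0,0,0],[-0.4,-0.2,5.3,0,0,0],[-0.4,-0.2,5.3,0,0,0],[-0.4,-0.2,5.3,0,0,0]])

```text
t: 21.25
ee_pos: [0.463, 0.0832, 0.0684]
orientation: [0.001, 0.984, 0.031, 0.173]
contact_force: [0.3, -0.7, 0.2]
width: 0.0002
```

```bash
python3 st.py; python3 - <<'E'
from h import *
n="wrist"
p,d=manip.capture(n); cv2.imwrite(f"pics/{n}10.png",p[:,:,::-1])
u=np.array([np.cos(.07),np.sin(.07),0])
for s in (.02,.035,.10,.15,.1535): print(s,rel(np.array([.465,.082,.068])+u*s,Rt(-86,20)))
E
```

```text
21.25 [0.463  0.0832 0.0684] [ 0.1019  0.1626  2.3283 -0.0873  0.3054  1.6882] [ 0.9384  0.0608  0.3403  0.0616 -0.9981  0.0085  0.3401  0.013  -0.9403]
0.02 [ 2.0181  0.144   0.8196  0.0151  0.001  -0.0034]
0.035 [ 3.4281  0.1312  1.3312  0.0151  0.001  -0.0034]
0.1 [ 9.5382  0.0758  3.5477  0.0151  0.001  -0.0034]
0.15 [14.2383  0.0332  5.2528  0.0151  0.001  -0.0034]
0.1535 [14.5673  0.0302  5.3721  0.0151  0.001  -0.0034]
```

View pics/wrist10.png

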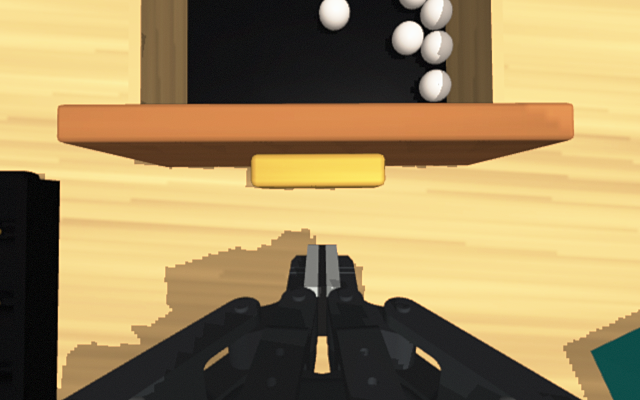

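servo_tool(moves=[[0.9,0.1,0.4,0,0,0],[1.8,0.1,0.7,0,0,0],[2.4,0.1,0.95,0,0,0],[3.0,0.1,1.2,0,0,0],[3.6,0.1,1.4,0,0,0],[4.2,0.1,1.6,0,0,0],[5.0,0.1,1.9,0,0,0],[5.8,0.1,2.2,0,0,0]])

```text
t: 22.1
ee_pos: [0.5248, 0.0872, 0.0673]
orientation: [0.001, 0.984, 0.032, 0.173]
contact_force: [-2.1, 0.9, 0.9]
width: -0.0
```

```bash
python3 st.py; python3 - <<'E'
from h import *
u=np.array([np.cos(.07),np.sin(.07),0])
for s in (.10,.15,.1535): print(s,rel(np.array([.465,.082,.068])+u*s,Rt(-86,20)))
E
```

```text
22.1 [0.5248 0.0872 0.0673] [ 0.0959  0.2645  2.1949 -0.0708  0.3368  1.6642] [ 0.9383  0.0629  0.3399  0.0636 -0.9979  0.0092  0.3398  0.013  -0.9404]
0.1 [ 3.7855  0.069   1.2944  0.0145  0.0024 -0.002 ]
0.15 [ 8.488   0.0338  2.9931  0.0145  0.0024 -0.002 ]
0.1535 [ 8.8171  0.0313  3.112   0.0145  0.0024 -0.002 ]
```

servo_tool(moves=[[0.95,0,0.35,0,0,0],[1.9,0,0.7,0,0,0],[2.8,0,1.0,0,0,0],[3.7,0,1.3,0,0,0],[4.6,0,1.6,0,0,0],[5.5,0,1.95,0,0,0],[6.3,0,2.2,0,0,0],[7.0,0,2.5,0,0,0]])

```text
t: 22.9
ee_pos: [0.5998, 0.0917, 0.0681]
orientation: [0.001, 0.984, 0.032, 0.173]
contact_force: [-2.6, -0.3, 0.5]
width: -0.0001
```

```bash
python3 st.py; python3 - <<'E'
from h import *
n="top"
p,d=manip.capture(n); cv2.imwrite(f"pics/{n}11.png",cv2.resize(p[130:240,200:310,::-1],None,fx=5,fy=5))
E
```

```text
22.9 [0.5998 0.0917 0.0681] [ 0.0907  0.3759  2.0279 -0.0573  0.3906  1.6456] [ 0.9379  0.0627  0.3413  0.0634 -0.9979  0.0091  0.3412  0.0131 -0.9399]
```

View pics/top11.png

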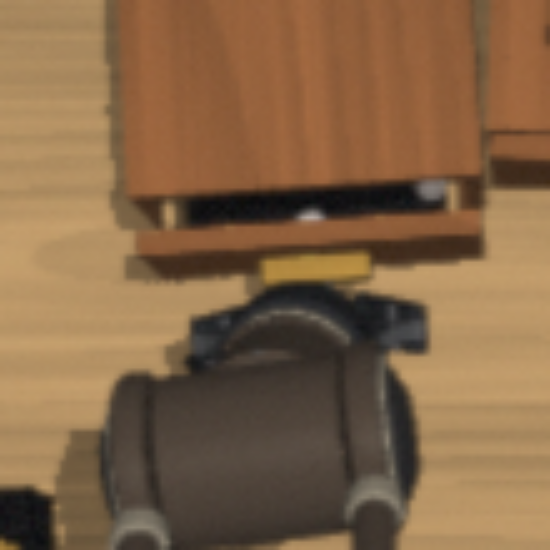

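servo_tool(moves=[[0.5,0,0.18,0,0,0],[0.9,0,0.33,0,0,0],[1.2,0,0.44,0,0,0],[1.4,0,0.5,0,0,0]])

```text
t: 23.35
ee_pos: [0.6142, 0.0926, 0.0684]
orientation: [0.001, 0.984, 0.032, 0.173]
contact_force: [-2.3, -0.2, 1.3]
width: 0.0
```

servo_tool(moves=[[0.15,0,0.05,0,0,0],[0.3,0,0.1,0,0,0]])

```text
t: 23.55
ee_pos: [0.6168, 0.0928, 0.0682]
orientation: [0.001, 0.984, 0.032, 0.173]
contact_force: [-4.4, -0.8, 2.7]
width: -0.0
```

servo_tool(moves=[[0.1,0,0.04,0,0,0],[0.2,0,0.07,0,0,0]])

```text
t: 23.75
ee_pos: [0.617, 0.0929, 0.0674]
orientation: [0.001, 0.985, 0.032, 0.171]
contact_force: [-8.9, -0.8, 5.0]
width: 0.0001
```

servo_tool(moves=[[0.1,0,0.04,0,0,0],[0.1,0,0.04,0,0,0]])

```text
t: 23.95
ee_pos: [0.617, 0.0929, 0.0669]
orientation: [0.001, 0.985, 0.032, 0.17]
contact_force: [-8.4, -1.4, 6.4]
width: 0.0001
```

servo_tool(moves=[[-1,0,-0.4,0,0,0],[-3,0,-1.2,0,0,0],[-5.5,0,-2.5,0,0,0],[-8,0,-4.5,0,0,0],[-10,0,-7,0,0,0],[-11.5,0,-10,0,0,0],[-12.5,0,-13,0,0,0],[-13,0,-16,0,0,0]])

```text
t: 24.75
ee_pos: [0.442, 0.0833, 0.1746]
orientation: [0.001, 0.984, 0.032, 0.173]
contact_force: [0.2, 0.5, 1.1]
width: -0.0002
```

```bash
python3 st.py; python3 - <<'E'
from h import *
for n in ("top","scene"):
    p,d=manip.capture(n); cv2.imwrite(f"pics/{n}12.png",p[:,:,::-1]); np.save(n+"12.npy",d)
    if n=="top":
        cv2.imwrite(f"pics/{n}12z.png",cv2.resize(p[85:235,215:375,::-1],None,fx=5,fy=4,interpolation=cv2.INTER_CUBIC))
        P=dep(n,d); m=(P[...,2]>.070)&(P[...,2]<.083)&(abs(P[...,0]-.4)<.07)&(abs(P[...,1]+.306)<.06)
        q=P[m]; print(q[:,2].mean(),cv2.minAreaRect(q[:,:2].astype(np.float32)*1000))
E
```

```text
24.75 [0.442  0.0833 0.1746] [ 0.1076 -0.1221  2.3179 -0.0486  0.5991  1.6484] [ 0.9379  0.0629  0.3411  0.0636 -0.9979  0.0093  0.341   0.013  -0.94  ]
0.07531592054240677 ((386.1589660644531, -309.0849609375), (85.65726470947266, 62.22440719604492), 3.135462999343872)
```

View pics/top12z.png

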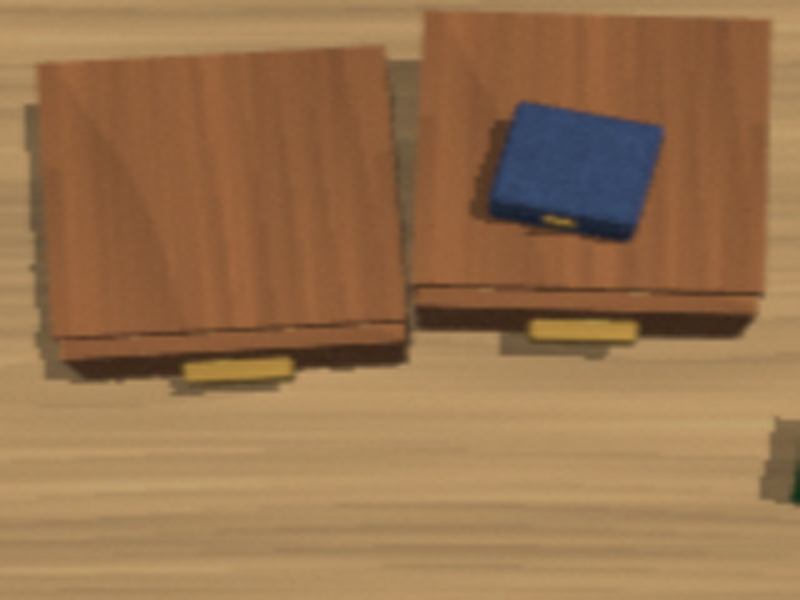

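View pics/scene12.png

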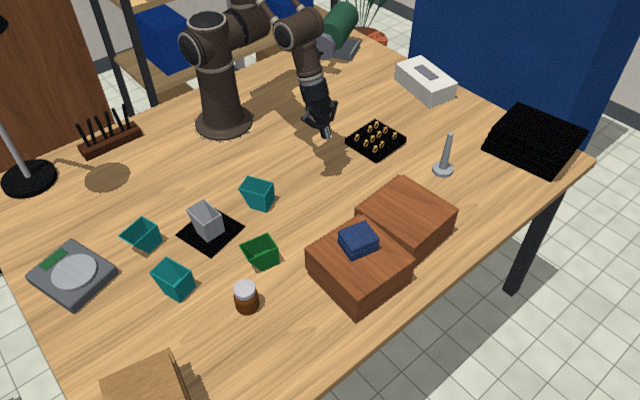

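View pics/top12.png

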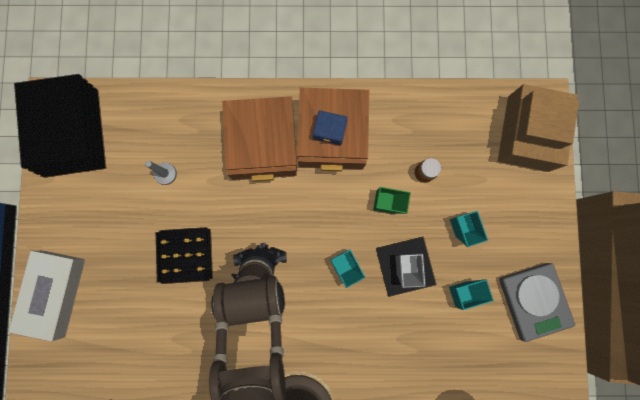

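servo_tool(moves=[[0,0,0,0,0,0],[0,0,0,0,0,0],[0,0,0,0,0,0]])

```text
t: 25.15
ee_pos: [0.4432, 0.0832, 0.1729]
orientation: [0.001, 0.985, 0.032, 0.172]
contact_force: [0.0, 0.2, 0.6]
width: -0.0002
```

```bash
python3 - <<'E'
from bench import manip
print(manip.hand_in())
E
```

```text
the job is handed in; nothing more can be done
None
```

I poured the beads into the open drawer, stood the empty cup back on the velvet pad, and pushed the drawer shut at about 0.1 m/s. I handed in at about 25 s of the 67 s allowed. No verdict came back, so the checks below are my own.

- **Beads:** I counted eight before shutting the drawer, but only by combining two views. The wrist camera showed seven, and the top camera showed the eighth, against the front panel. The cup looked empty in the wrist view.
- **Drawer:** Near the end of the push it stopped moving while the force rose to about 8 N. In the last top picture its front gap looks the same as the locked look-alike's.
- **Cup:** It stands upright on the pad, with the rim at about 76 mm as expected. Its foot centre is roughly 6 mm from the pad's centre.
- **Other things:** The ring case, mandrel and jar appear where they were. The arm stood clear and touched nothing, with measured force near zero.

No checks failed.

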